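# Find the rocking lid and press it home

## Task

One of the four lids on the fastener box is not home on its seat. With a fingertip, press lightly near the edge of the lids until you find the one that tips, then press that lid down on its middle until it is fully home and no longer rocks. Only press: do not pick up or pry out any lid, and leave the things round the box where they are.

Things in the scene. Friction and masses are not known exactly. Their poses are not given: they have to be found in the camera images.
- lid_box: fixed wooden box on the bench, 186 x 186 mm, dark walls 12 mm thick with their rim 22 mm above the bench. Origin at the centre of its underside, x and y along its sides, z up. It holds four square wells, 75 x 75 mm, centred at (+-43.5, +-43.5) mm from the box's centre; a brass plate is on its -x side.
- lid_1: One of four identical loose pale lids, 71 x 71 x 12 mm, 0.07 to 0.12 kg, with 2 mm of play to each wall and a dark disc 22 mm across in the middle of its top. Origin at the centre of its underside, z up: the middle of the top is at z = 12 mm. Three lids lie solid on a ledge round the edge of their well; any of the four may be the loose one. Well: -x +y of the box.
- lid_2: Identical lid, same frame. The loose one rests level on a stud under its middle (16 mm across, top 5 mm above its ledge): pressed with 2 to 6 N some 20 to 30 mm from its middle it tips, up to 0.19 rad where its edge meets the ledge; the finger sinks 1 to 5 mm and the far side rises; let go, it falls back level. Well: -x -y of the box.
- lid_3: Identical lid, same frame. The loose one, pressed on its middle, stays put up to about 11 N; then the stud slides down with it and stays down: the lid sinks 5 mm on to its ledge and rocks no more. A solid lid does not give at all. Well: +x +y of the box.
- lid_4: Identical lid, same frame. The ledges lie at different depths, so at the start the lids' tops stand anywhere from 27 to 31 mm above the bench, the loose one as well as the solid ones: height does not tell which is loose. Home, the loose one's top is 22 to 26 mm up. Well: +x -y of the box.
- tape_measure: yellow tape measure, 66 x 84 x 44 mm, standing loose at the +y side of the box; origin at the centre of its underside; leave alone
- pencil: red pencil, 175 mm long, 8 mm high, lying loose along the -y side of the box; origin at the centre of its underside; leave alone
- pliers: pliers with red grips, 49 x 162 x 13 mm, lying loose on the bench to the right; origin at the centre of the underside; leave alone
- offcut: brown timber offcut, 45 x 140 x 14 mm, lying loose behind the box; origin at the centre of its underside; leave alone
- tape_roll: roll of tape, 96 mm across, 24 mm high, lying loose on the bench to the left; origin at the centre of its underside; leave alone
Things that resemble listed ones, but are neither listed nor needed, are in the scene too. Leave any green look-alike of the lid_4 alone.

How it is judged:
By the outcome, as a careful person would: the job done as asked, in the order asked, and still so for the second after the job is handed in, with the robot touching nothing.
It also fails if it takes over 45 s, if anything falls off the work surface, if the arm or the gripper's body presses on something with over 40 N, if the wrist force passes 120 N, or if a joint passes its speed limit or range.

## Robot

A 6-joint arm with a two-finger parallel gripper is mounted at the origin on a cart in front of the work surface, level with it; the furniture and walls round the work are solid. World frame = base frame: x ahead of the robot, y to its left, z up, the work surface at z = 0. Lengths are in m, angles in rad, forces in N, time in s.
With the tool pointing down it reaches from about 0.325 to 0.775 m from the base axis. Payload 5.5 kg.
Tool frame: the origin (TCP) lies between the finger pads; the fingertips stand 8 mm ahead of it and the grasp point (between the pads) lies 11 mm behind it (tcp_to_tips is the distance from the TCP to the fingertips, in m); z points along the fingers, y is the line along which they close (so a half turn about z gives the same grasp; the last joint's range is limited). The gripper opens to 88 mm and grips with 3 to 60 N. Pads are 20 mm wide; open, the fingers measure 115 mm over their backs; the gripper's body (75 mm by 178 mm) begins 61 mm behind the grasp point.
Start: joints at [1.22, 0.091, 1.231, -0, 1.82, -0.057], TCP at [0.174, 0.574, 0.231] pointing down, gripper open.
Joint ranges: [-2.87, 2.87], [-0.86, 2.18], [0.17, 2.46], [-1.51, 4.65], [0.06, 2.69], [-2.65, 2.65]. Speed limits (rad/s): [2.57, 2.57, 3.01, 3.14, 3.14, 3.14].

## Interface

Orientations are given as a unit quaternion [w, x, y, z].
In Python, from bench import * gives the robot as it stands. Calls block until the motion is done:
- move_to(position, orientation): joint-space move of the TCP to a pose.
- move_l(position, speed=0.15, orientation=None): straight line of the TCP; orientation=None keeps the orientation; speed is the mean speed in m/s.
- movej(angles): joint-space move.
- gripper_open() and close(): open the fingers fully, or close them until they stop; the grip force is fixed at half the most.
- hold(seconds).
- inverse_kinematics(position, orientation): joint angles nearest the present ones, or None.
- state(): the state.
- get_image(name): name is "scene" or "top" or "wrist"; returns a dict with "frame" (384x512x3 uint8, blue, green, red), "depth" (384x512 float32, m along the optical axis (not along the pixel's ray), 0 where there is no reading), "camera_matrix" (3x3 intrinsics, pixels), "view" (4x4, takes a point from world to camera coordinates). Camera axes: x right, y up, looking along -z (the intrinsics and any distortion apply to the point x, -y, -z); pixel columns grow to the right and rows downward; lengths in m; the calibration is good to about 2 mm. The wrist camera is an equidistant fisheye: a pixel r from the principal point sees the ray r / f radians off the axis. A picture is of the moment at which its call begins.
A pose or a line that the arm cannot do raises IKError and nothing moves.
- job_done(): hands the job in; it is judged then, once.
The state is a dict: "time": time; "joint_pos": joint angles; "dq": joint speeds; "joint_torque": joint torques, N m; "ee_pos": TCP position; "ee_rot": TCP orientation; "ft_force": force on the tool from outside, world axes, zero at the start; "moment": the same for the moment, N m; "finger_gap": finger opening in m; "finger_force": force on a finger pad.
Only numpy, scipy, OpenCV 4.12 (cv2) and the standard library are available. Lean on these libraries where they do the work, as an engineer would, in place of code of your own. Each camera call takes 0.05 s, during which the arm holds its last target. There are 200 camera calls.

## Working session

There is one attempt and no reset: what is moved stays moved. The work goes in short steps, each a Python script; the robot and the scene stay as the last script left them, time stands still between calls to the robot, and variables do not carry over. Pictures are saved under pics/ and viewed, at most 10 in all, crops included, and the job is handed in when it is done.

```bash
mkdir -p pics; ls; python3 - <<'E'
from bench import *
import cv2,numpy as np
for n in("top","scene"):
    d=get_image(n); np.savez(f"{n}.npz",**d); cv2.imwrite(f"pics/{n}.png",d["frame"])
    print(d["camera_matrix"],d["view"],[ (k) for k in d])
s=state();print(s)
E
```

```text
pics
[[474.97899155   0.         260.24238121]
 [  0.         474.97899155 194.23203803]
 [  0.           0.           1.        ]] [[-1.64653043e-03 -9.99981577e-01  5.84256479e-03 -5.30899661e-02]
 [ 9.84519054e-01 -5.96986869e-04  1.75276569e-01 -6.23069666e-01]
 [-1.75269852e-01  6.04071457e-03  9.84501899e-01 -1.20461413e+00]
 [ 0.00000000e+00  0.00000000e+00  0.00000000e+00  1.00000000e+00]] ['frame', 'depth', 'camera_matrix', 'view']
[[387.25739109   0.         257.3547569 ]
 [  0.         387.25739109 191.7011115 ]
 [  0.           0.           1.        ]] [[ 0.90062856 -0.43433618  0.014842   -0.58045226]
 [ 0.19293977  0.43021001  0.88186937 -0.13091281]
 [-0.38941295 -0.79137313  0.47126015 -1.06044159]
 [ 0.          0.          0.          1.        ]] ['frame', 'depth', 'camera_matrix', 'view']
{'time': 0.1, 'joint_pos': array([ 1.22030921e+00,  9.17662672e-02,  1.23176469e+00,  1.06768595e-05,
        1.81977517e+00, -5.66921902e-02]), 'dq': array([ 0.00052542, -0.00110636, -0.00185188,  0.00052797,  0.00061403,
        0.00014047]), 'joint_torque': array([ 2.13095416e-03, -4.47860634e+01, -4.07566881e+01,  6.98383176e-02,
        2.85368145e-02, -1.22869628e-04]), 'ee_pos': array([0.1736612 , 0.57406153, 0.22963073]), 'ee_rot': array([-1.78287734e-04,  1.46368371e-01,  9.89229784e-01, -8.37993304e-04]), 'ft_force': array([-0.13651865, -0.68721469,  0.65410918]), 'moment': array([ 0.00838772, -0.05595691,  0.02437156]), 'finger_force': 0.0, 'finger_gap': 0.08811504173426853}
```

View pics/top.png

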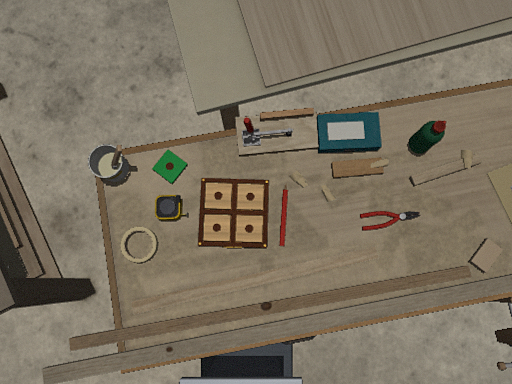

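View pics/scene.png

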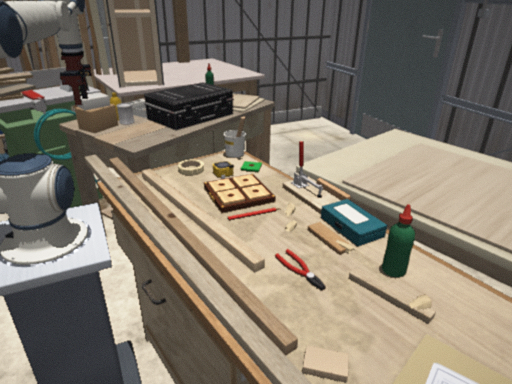

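The top view shows the fastener box at about (233,213), with its brass plate at (235,247), which is the -x side. The four pale lids have discs near (218,196), (249,197), (217,228) and (249,228). The green look-alike at (169,167) is outside the box, so I'll leave it alone. Next I'll measure the discs and confirm in one crop.

```bash
cat > h.py <<'E'
import numpy as np,cv2
def ray(d,u,v,z):
    K=d["camera_matrix"];V=d["view"];R=V[:3,:3];t=V[:3,3]
    c=-R.T@t; r=R.T@np.array([(u-K[0,2])/K[0,0],-(v-K[1,2])/K[1,1],-1.])
    return c+r*(z-c[2])/r[2]
def pt(d,u,v,dep):
    K=d["camera_matrix"];V=d["view"]
    return V[:3,:3].T@(dep*np.array([(u-K[0,2])/K[0,0],-(v-K[1,2])/K[1,1],-1.])-V[:3,3])
E
python3 - <<'E'
from h import *
d=dict(np.load("top.npz")); f=d["frame"]
x0,y0,x1,y1=190,170,280,258
c=f[y0:y1,x0:x1]; g=cv2.resize(c,None,fx=6,fy=6,interpolation=cv2.INTER_CUBIC)
gray=cv2.cvtColor(g,cv2.COLOR_BGR2GRAY)
m=(gray<85).astype(np.uint8)*255
cs,_=cv2.findContours(m,cv2.RETR_LIST,cv2.CHAIN_APPROX_NONE)
for k in cs:
    a=cv2.contourArea(k)
    if a<600: continue
    (cx,cy),(w,h),an=cv2.minAreaRect(k)
    u=(cx+.5)/6-.5+x0; v=(cy+.5)/6-.5+y0
    z=.022 if a>50000 else .029
    print(int(a),round(u,1),round(v,1),round(w/6,1),round(h/6,1),round(an,1),ray(d,u,v,z).round(4))
    cv2.drawContours(g,[k],-1,(0,255,0),1)
for u,v in((218,196),(249,197),(217,228),(249,228)):
    P=np.array([pt(d,a,b,d["depth"][b,a]) for a in range(u-10,u+11) for b in range(v-10,v+11)])
    print(u,v,"median z",np.median(P[:,2]).round(4))
P=[pt(d,a,b,d["depth"][b,a]) for a in range(235,245) for b in range(262,270)];print("bench z",np.median(np.array(P)[:,2]))
cv2.imwrite("pics/crop.png",g)
E
```

```text
1706 248.7 228.1 7.7 7.8 29.1 [ 0.5358 -0.0229  0.029 ]
1679 216.4 227.2 7.7 7.7 90.0 [0.5381 0.0634 0.029 ]
25849 248.8 228.1 27.6 27.2 2.0 [ 0.5357 -0.0232  0.029 ]
25381 216.6 227.2 27.6 27.1 1.9 [0.5381 0.0629 0.029 ]
1651 249.7 196.2 7.5 7.8 45.0 [ 0.6224 -0.0253  0.029 ]
1668 218.0 195.2 7.7 7.8 90.0 [0.6249 0.0604 0.029 ]
24702 249.9 196.3 27.3 26.8 2.4 [ 0.6219 -0.026   0.029 ]
24724 217.9 195.2 27.2 26.5 2.7 [0.625  0.0606 0.029 ]
169934 233.0 213.2 70.2 70.7 1.2 [0.5769 0.0199 0.022 ]
218 196 median z 0.0272
249 197 median z 0.0269
217 228 median z 0.0263
249 228 median z 0.0291
bench z -0.0005876994373072084
```

View pics/crop.png

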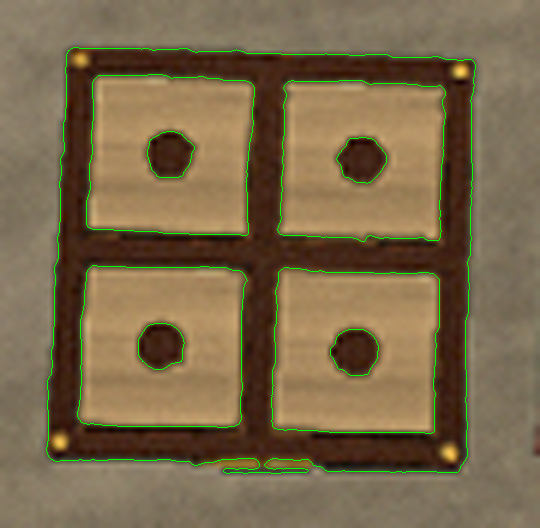

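The crop confirms four pale lids, each with one disc: lid_1 (216,227), lid_2 (249,228), lid_3 (218,195) and lid_4 (250,196). The plate is at the bottom (-x), and the box's yaw is about -0.027. I'll start probing with a closed fingertip.

```bash
cat >> h.py <<'E'
from bench import *
YAW=-0.027
L={1:(.5381,.0632),2:(.5358,-.0230),3:(.6249,.0605),4:(.6221,-.0256)}
a=np.pi/4+YAW/2; Q=[0,np.cos(a),np.sin(a),0]; TIP=.008
def at(lid,dy=0,dx=0):
    c,s=np.cos(YAW),np.sin(YAW); x,y=L[lid]; return np.array([x+c*dx-s*dy,y+s*dx+c*dy])
def fz(b=0): return state()["ft_force"][2]-b
def press(lid,dy,fmax,zmin,z0=.036,step=.0005,stop=None,dx=0):
    p=at(lid,dy,dx); log=[]
    move_l([*p,z0+TIP],.15); hold(.25)
    b=np.mean([fz() for _ in range(1)]); z=z0
    while z>zmin:
        z-=step; move_l([*p,z+TIP],.02); hold(.03)
        s=state(); f=s["ft_force"][2]-b; log.append((round(1e3*z,2),round(1e3*(s["ee_pos"][2]-TIP),2),round(f,2)))
        if f>fmax: break
    return log
E
python3 - <<'E'
from h import *
close(); move_to([*at(3,23),.075],Q)
print(state()["time"],state()["ee_pos"],state()["joint_pos"].round(2),state()["finger_gap"])
l=press(3,23,4,.019)
d=get_image("wrist"); cv2.imwrite("pics/w3.png",d["frame"])
print(*l); print(state()["time"])
move_l([*at(3,23),.05],.15)
E
```

```text
Traceback (most recent call last):
bench.IKError: the arm cannot take that pose within its joint ranges
```

```bash
python3 - <<'E'
from h import *
print(Q,at(3,23),at(3,0.023),state()["time"])
print(inverse_kinematics([*at(3,.023),.075],Q))
E
```

```text
[0, np.float64(0.7165879986504002), np.float64(0.6974966954690279), 0] [ 1.24582455 23.05211701] [0.62552092 0.08349162] 1.4417
[ 7.87880663e-02  1.98124148e-01  1.38928960e+00 -4.44089210e-16
  1.55417891e+00  1.05788066e-01]
```

Unit slip: I passed mm where the call takes m. Nothing moved except the gripper closing.

```bash
python3 - <<'E'
from h import *
p=at(3,.023)
move_to([*p,.075],Q)
print(state()["time"],state()["ee_pos"],state()["finger_gap"])
l=press(3,.023,4,.019)
d=get_image("wrist"); cv2.imwrite("pics/w3.png",d["frame"])
print(*l); print(state()["time"])
move_l([*p,.05],.15)
print(state()["time"])
E
```

```text
3.875 [0.62552478 0.0845417  0.07538274] 0.0005739594856177256
(35.5, np.float64(35.64), np.float64(0.4)) (35.0, np.float64(34.92), np.float64(0.55)) (34.5, np.float64(34.43), np.float64(0.44)) (34.0, np.float64(33.95), np.float64(-0.06)) (33.5, np.float64(33.51), np.float64(0.22)) (33.0, np.float64(32.98), np.float64(0.48)) (32.5, np.float64(32.43), np.float64(-0.51)) (32.0, np.float64(31.97), np.float64(1.3)) (31.5, np.float64(31.46), np.float64(0.66)) (31.0, np.float64(30.95), np.float64(0.57)) (30.5, np.float64(30.45), np.float64(0.59)) (30.0, np.float64(29.96), np.float64(0.81)) (29.5, np.float64(29.47), np.float64(-0.32)) (29.0, np.float64(28.94), np.float64(0.12)) (28.5, np.float64(28.44), np.float64(0.17)) (28.0, np.float64(28.18), np.float64(1.99)) (27.5, np.float64(28.19), np.float64(6.68))
9.35
9.6
```

View pics/w3.png

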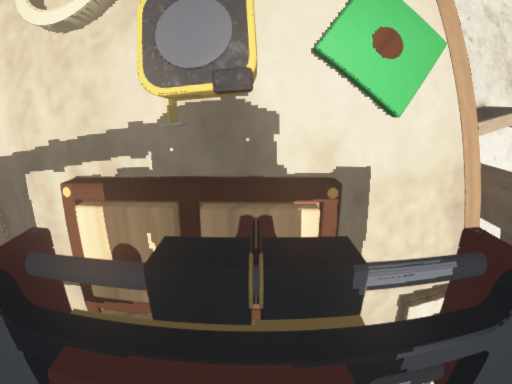

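Pressing lid_3 (tip at about (257,225) in the wrist view) gave 2 N and then 6.7 N at the same 28.2 mm height, so it is solid. For a clearer lever arm I'll lean the tool slightly, so its outer edge touches 26 mm from the middle. Then lid_1.

```bash
cat >> h.py <<'E'
from scipy.spatial.transform import Rotation as Rn
T=.25
def tilted():
    c,s=np.cos(YAW),np.sin(YAW); ax=np.array([c,s,0])
    r=Rn.from_rotvec(-T*ax)*Rn.from_quat([Q[1],Q[2],0,0])   # lean the body to +y
    q=r.as_quat(); return r,[q[3],*q[:3]]
def probe(lid,ztop,off=.026,fmax=3.,depth=.007,step=.0004):
    r,q=tilted(); e=r.apply([.010,0,TIP])      # lowest edge relative to TCP
    assert e[2]<-.0095 and e[1]>.005, e
    p=np.array([*at(lid,off),0])-e
    z=ztop+.0015; up=p+[0,0,ztop+.014]
    move_to(up,q); move_l(p+[0,0,z],.15); hold(.2); b=fz(); log=[]
    while z>ztop-depth:
        z-=step; move_l(p+[0,0,z],.03); hold(.02)
        s=state(); f=s["ft_force"][2]-b; log.append((float(round(1e3*(s["ee_pos"][2]+e[2]),2)),float(round(f,2))))
        if f>fmax: break
    move_l(up,.15); print(lid,*log,"t",s["time"],state()["time"])
E
python3 -c "
from h import *
probe(1,.0275)"
```

```text
1 (28.73, -0.31) (28.17, -0.16) (27.79, -0.62) (27.45, 0.64) (27.05, 0.34) (26.64, 0.46) (26.22, 0.57) (25.82, 0.55) (25.38, 0.37) (24.98, 1.06) (24.53, 0.41) (24.33, 1.47) (24.18, 4.27) t 13.9583 14.225
```

Lid_1's edge sank from 27.5 mm to 24.2 mm at about 0.5 N (the weight of the tipping lid), then stopped at 4.3 N. That is below any solid lid's height, so lid_1 is the loose one. Pressing its middle now.

```bash
python3 - <<'E'
from h import *
p=at(1); move_to([*p,.045],Q)
l=press(1,0,22,.0185,z0=.029)
hold(.2); print(*[(float(a),float(b)) for _,a,b in l]); print(fz())
move_l([*p,.045],.15)
probe(1,.0235,depth=.005,fmax=3)
E
```

```text
(28.49, -0.57) (27.99, -0.67) (27.48, -0.73) (27.26, -0.23) (27.24, 5.62) (27.14, 7.04) (26.96, 8.06) (26.62, 8.25) (26.17, 8.93) (25.77, 9.29) (25.28, 9.06) (24.8, 8.67) (24.28, 8.95) (23.77, 9.35) (23.27, 9.06) (22.78, 9.82) (22.54, 10.26) (22.51, 12.58) (22.48, 15.58) (22.49, 18.1) (22.45, 20.87)
21.37334068889093
1 (24.74, -0.05) (24.18, -1.68) (23.78, -0.62) (23.35, -0.82) (22.98, -1.0) (22.65, -0.44) (22.45, 1.73) (22.27, 4.36) t 24.4167 24.675
```

Lid_1 sank 4.8 mm to 22.5 mm and took 21 N without further give. Its edge is now solid at the same height. I'll retreat, take one last look, and hand in.

```bash
python3 - <<'E'
from h import *
s=state(); move_l(s["ee_pos"]+[0,0,.1],.15); move_to([.42,.3,.25],Q)
d=get_image("top"); print(state()["time"])
cv2.imwrite("pics/end.png",cv2.resize(d["frame"][130:270,110:330],None,fx=3,fy=3))
E
```

```text
26.5917
```

View pics/end.png

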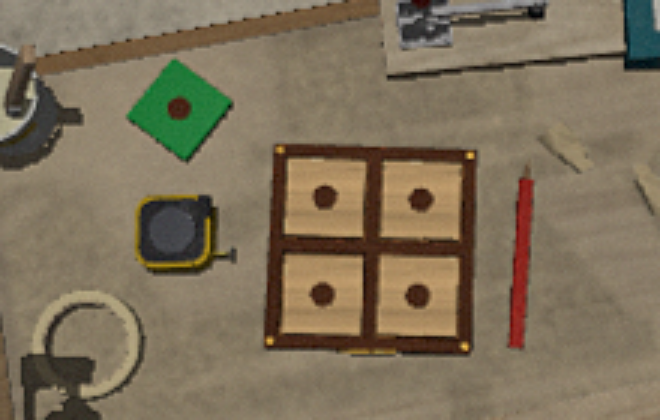

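The picture shows all four lids in their wells, with lid_1 (disc at crop pixel (322,294)) flush. The tape measure, pencil, tape roll and green look-alike haven't moved, and the arm is clear.

```bash
python3 -c "
from bench import *
print(job_done())"
```

```text
the job is handed in; nothing more can be done
None
```

Lid_1 was the loose one: it tipped under a light edge press, I pressed its middle down 4.8 mm until it was home, it no longer gave when its edge was pressed again, and I handed the job in (lid_3 tested solid; lids 2 and 4 were not probed because lid_1 was already found).

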